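# Close a vacuum port with its blank flange

### The job

Close the open port on top of the small vacuum chamber with the blank flange that lies in the steel tray: lift it by its handle, set it lightly on the port's four studs, turn it until all four holes find the studs, and guide it down without forcing or dropping it. Then press it down until the sealing ring underneath is fully home, never loading the port with more than 40 N, and let go. Leave the jar, the wrench and the nut bin where they are.

Things in the scene. Friction and masses are not known exactly. Their poses are not given: they have to be found in the camera images.
- chamber: Aluminium box chamber, 200 (x) x 220 (y) x 95 mm high, fixed to the bench; origin on the bench under its centre. The port rises from the middle of its top. At x = -78, y = +-88 mm on its top stand a gauge head (to 152 mm above the bench) and a valve knob (to 123 mm). A pipe stub sticks out 50 mm low on the -x side, a door with window and latch 35 mm on the +x side.
- port (a point): Centre of the port's round level steel sealing face (95 mm across, 70 mm bore), 135 mm above the bench. Around it lies a flat steel bolt ring, 130 mm across, that carries four upright M8 studs (8 mm across) on a 110 mm circle, 90 degrees apart, as in stud_ends.
- stud_ends (a point): Middle of the stud circle at the height of the stud ends, 26 mm above port; the ends taper over the last 2.5 mm to 4.4 mm across. The bolt ring is clamped at any angle, NOT reported and unrelated to this point's or the chamber's yaw: see it in a camera or feel for it. It does not turn under hand forces.
- seal (a joint): Travel (m) of the sealing ring (aluminium ring with a black O-ring, 82 mm across) into the port: 0 = proud, its top 8 mm above the sealing face; 0.004 = fully home, its top 4 mm above it. A tight sliding fit: it stays where left, holds the flange's own weight, and slides down under a load of about 14 N in all.
- tray: Shallow square steel tray, 190 x 190 x 16 mm, fixed; floor 4 mm thick. Origin under its centre. The blank flange lies in it at the start.
- blank_centre (a point): Centre of the blank flange, a loose aluminium disc 130 mm across, 12 mm thick, about 0.5 kg with handle; this point is half-way up the disc, z up. Four through holes of 10 mm on a 110 mm circle at 45, 135, 225, 315 degrees from this point's x axis; any quarter turn fits the studs. Home, this point is 10 mm above port.
- blank_grip (a point): Middle of the flange's black bridge handle: a straight bar along the flange's x axis, 100 mm long, 12 mm wide (along the flange's y) and 14 mm high, its centre 42 mm above the disc's top face and 48 mm above blank_centre; the posts at its ends leave 72 mm clear between them.
- jar: Loose closed amber jar, 52 mm across and 75 mm high. Origin under its centre. Leave it alone.
- wrench: Loose open-ended wrench, 150 mm long, lying flat along its x axis. Leave it alone.
- nutbin: Loose small blue bin of nuts, 90 x 70 x 24 mm. Origin under its centre. Leave it alone.
Mind the look-alikes: they are no part of the job. Of the things like the part that bears blank_centre, leave any that is yellow; of the rest the larger one is meant.

How it is judged:
By the outcome, as a careful person would: the job done as asked, in the order asked, and still so for the second after the job is handed in, with the robot touching nothing.
It also fails if it takes over 72 s, if anything falls off the work surface, if the arm or the gripper's body presses on something with over 40 N, if the wrist force passes 120 N, or if a joint passes its speed limit or range.

### The arm

A 6-joint arm with a two-finger parallel gripper is mounted at the origin on the work surface. World frame = base frame: x ahead of the robot, y to its left, z up, the work surface at z = 0. Lengths are in m, angles in rad, forces in N, time in s.
With the tool pointing down it reaches from about 0.35 to 0.775 m from the base axis. Payload 5.5 kg.
Tool frame: the origin (TCP) lies at the very end of the fingers, on their centre line; the grasp point (between the pads) lies 19 mm behind it; z points along the fingers, y is the direction in which the jaws open and shut (so a half turn about z gives the same grasp; the last joint's range is limited). The gripper opens to 85 mm and grips with 20 to 120 N. Pads are 22 mm wide; open, the fingers measure 114 mm over their backs; the gripper's body (76 mm by 85 mm) begins 54 mm behind the grasp point. The pads swing forward as they close: fully open they stand 13 mm farther back than shut.
Start: joints at [1.001, 0.313, 0.046, 1.304, 0, 1.431], TCP at [0.24, 0.523, 0.231] pointing down, gripper open.
Joint ranges: [-2.76, 2.76], [-0.86, 1.69], [-1.03, 1.26], [-2.2, 2.34], [-1.47, 1.5], [-3.14, 3.14]. Speed limits (rad/s): [2.57, 2.57, 3.14, 3.14, 3.14, 3.14].

### API

Orientations are given as a unit quaternion [w, x, y, z].
In Python, from workcell import get_state, imaging, env, spotter gives the robot as it stands.
- The arm moves only by the tool play_rows, never from a script. Its argument "moves" is a list of rows, each an object with "claw": the finger opening in cm, from 0 to 8.54; "delta_pos": the shift along the tool's x, y, z in cm, a list of three; "twist": the turn about the tool's z in degrees. A call has 1 to 12 rows; each row is the pose to reach, as a shift and turn from the pose commanded when the call began, along the tool's axes at that moment; what a row does not reach only later rows make up. A row lasts 1/8 s, in which the tool goes at most 62.5 mm and 10.7 degrees, less where a joint would pass 70% of its speed; a pose out of reach is approached as far as the arm can. A call with a gripper value outside its range is refused whole. The fingers move at their own pace and stop on an object; "force" is the grip in N (left out, the last holds). Time passes only in rows, so rows that repeat a pose let the fingers close. It gives the time, the measured TCP pose, the force and the opening at its end, in the units of the state.
- get_state(): the state, without advancing time (a new reading comes with each control period).
- imaging.read_camera(name): name is "scene" or "top" or "wrist"; returns the picture (384x512x3 uint8, red, green, blue); there is no depth.
- imaging.camera_info(name): a dict with "fx", "fy", "cx", "cy" (pixels), "k1" (the pictures are not rectified: a ray, as slopes to the right and down, at radius r is drawn at 1 + k1 r^2 times it, then the intrinsics apply), "world_to_cam" (4x4, takes a point from world to camera coordinates). Camera axes: x right, y down, z forward; pixel columns grow to the right and rows downward; lengths in m; the calibration is good to about 2 mm. A picture is of the moment at which its call begins: read the wrist's pose just before it. camera_info takes no time and is no camera call; for the wrist camera it gives the pose at the moment of the call.
- env.hand_in(): hands the job in, once; it reports no verdict.
Trained networks look in the newest picture that a camera, given by its name, has taken for a name from the list of things; names that differ only in an ending like _2 or _b are one class to them, and where a whole thing is asked for, a point or a joint stands for the part that bears it (a point fixed in the world has none). Each returns a list of dicts, best first, with "conf" (0 to 1); they miss things now and then, are a little off and sometimes report something else, mostly with a low value. They report only what shows in the picture. A call takes as long as a camera call. They do not tell look-alikes from the thing itself.
- spotter.spot_in(camera, query): "extent" ([left, top, right, bottom] in pixels, round what is visible of it).
The state is a dict: "clock": time; "joint_pos": joint angles; "qvel": joint speeds; "tau": joint torques, N m; "tcp_pos": TCP position; "orientation": TCP orientation; "wrist_force": force on the tool from outside, world axes, zero at the start; "ft_torque": the same for the moment, N m; "finger_gap": finger opening in m.
Only numpy, scipy, OpenCV 4.12 (cv2) and the standard library are available. Lean on these libraries where they do the work, as an engineer would, in place of code of your own. Each camera call takes 0.05 s, during which the arm holds its last target. There are 200 camera calls.

## Working session

There is one attempt and no reset: what is moved stays moved. The work goes in short steps, Python scripts to look and compute and a tool call to move; the robot and the scene stay as the last step left them, time stands still between calls to the robot, and variables do not carry over. Pictures are saved under pics/ and viewed, about 8 in all and at most 12, crops included, and the job is handed in when it is done.

Besides the shell and the picture viewer there is one more tool, called after "Request:" as name(argument=value, ...), one argument or row to a line, values as JSON. play_rows: Moves the arm, as the interface text tells. Its arguments: {"type":"object","properties":{"moves":{"type":"array"},"force":{"type":"number"}},"required":["moves"]}

```bash
mkdir -p pics; ls
cat > h.py <<'E'
import numpy as np, cv2
from workcell import get_state, imaging, env, spotter
from scipy.spatial.transform import Rotation as R
def proj(ci,P):
    P=np.atleast_2d(P).astype(float); T=np.array(ci["world_to_cam"])
    c=P@T[:3,:3].T+T[:3,3]; s=c[:,:2]/c[:,2:]; r2=(s**2).sum(1,keepdims=True)
    s=s*(1+ci["k1"]*r2); return s*[ci["fx"],ci["fy"]]+[ci["cx"],ci["cy"]]
def unproj(ci,uv,z):
    "pixel -> world point on plane of height z"
    uv=np.atleast_2d(uv).astype(float); d=(uv-[ci["cx"],ci["cy"]])/[ci["fx"],ci["fy"]]; s=d.copy()
    for _ in range(20): s=d/(1+ci["k1"]*(s**2).sum(1,keepdims=True))
    T=np.array(ci["world_to_cam"]); Rm=T[:3,:3]; o=-Rm.T@T[:3,3]
    w=np.c_[s,np.ones(len(s))]@Rm
    return o+w*((z-o[2])/w[:,2:])
def shot(name,fn):
    ci=imaging.camera_info(name); im=imaging.read_camera(name); cv2.imwrite("pics/"+fn,im[:,:,::-1]); return ci,im
E
python3 - <<'E'
from h import *
s=get_state(); print({k:np.round(v,3) for k,v in s.items()})
ci,im=shot("top","top0.png")
print(ci)
for q in ["blank_centre","chamber","tray","jar","nutbin","wrench"]:
    for d in spotter.spot_in("top",q): print(q,np.round(d["conf"],2),np.round(d["extent"]))
E
```

```text
pics
{'clock': np.float64(0.0), 'joint_pos': array([ 1.001,  0.314,  0.045,  1.304, -0.   ,  1.431]), 'qvel': array([ 0.001,  0.001,  0.   , -0.   , -0.   ,  0.   ]), 'tau': array([-0.0000e+00, -4.8063e+01,  2.9853e+01,  1.9000e-02, -0.0000e+00,
       -0.0000e+00]), 'tcp_pos': array([0.239, 0.522, 0.23 ]), 'orientation': array([-0.   ,  0.213,  0.977, -0.001]), 'wrist_force': array([0.274, 0.291, 0.869]), 'ft_torque': array([-0.017, -0.012, -0.038]), 'finger_gap': np.float64(0.085)}
{'fx': 453.0076180250737, 'fy': 453.0076180250737, 'cx': 258.32775789455394, 'cy': 188.01427083352874, 'k1': 0.061400902756964956, 'world_to_cam': array([[ 0.01897877, -0.99981641, -0.0026384 ,  0.09121503],
       [-0.99825385, -0.01880134, -0.05599786,  0.5945615 ],
       [ 0.05593797,  0.00369657, -0.9984274 ,  1.14554904],
       [ 0.        ,  0.        ,  0.        ,  1.        ]])}
blank_centre 0.93 [108. 187. 144. 225.]
blank_centre 0.74 [179. 186. 231. 234.]
blank_centre 0.64 [140. 261. 191. 312.]
chamber 0.77 [356. 160. 471. 266.]
tray 0.97 [163. 168. 244. 246.]
jar 0.62 [283. 180. 306. 204.]
nutbin 0.69 [181. 186. 231. 238.]
nutbin 0.61 [282.  90. 313. 128.]
wrench 0.81 [283. 219. 301. 272.]
wrench 0.74 [353. 158. 475. 266.]
```

Run:
```python
from h import *
shot("scene","sc0.png")
a=cv2.imread("pics/top0.png")
cv2.imwrite("pics/top0b.png",cv2.resize(a,(800,600),interpolation=cv2.INTER_CUBIC))
```

```text
(no output)
```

View pics/top0b.png

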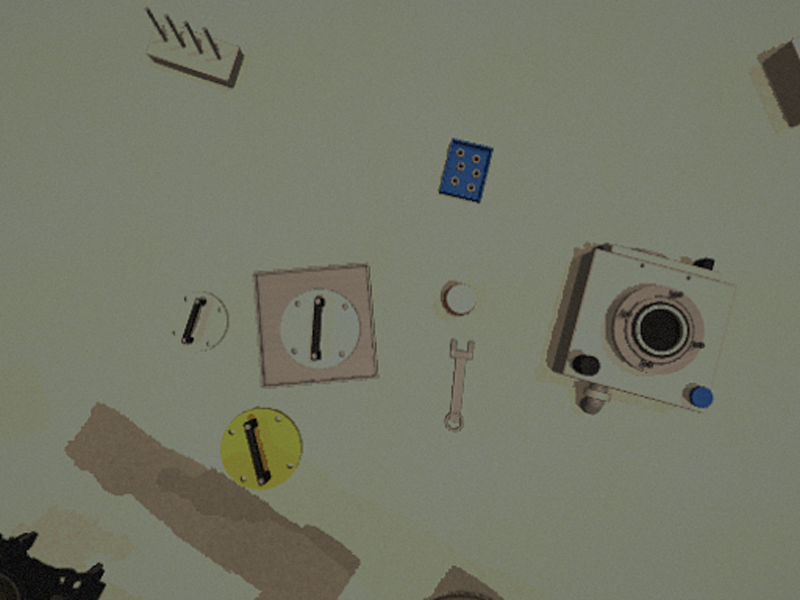

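The 800x600 top view shows the flange in the tray at (320,328) and the port at (657,330). The yellow flange at (261,449) and the small one at (205,320) are the look-alikes.

Run:
```python
from h import *
ci=imaging.camera_info("top"); k=512/800
f=lambda p,z: np.round(unproj(ci,(np.atleast_2d(p)+.5)*k-.5,z),4)
print("disc",f((320,329),.016)); b=f([(320,298),(315,358)],.065); print("bar",b,b.mean(0),np.degrees(np.arctan2(*(b[1]-b[0])[1::-1])))
print("port",f((661,330),.143)); 
st=f([(677,294),(699,345),(617,366),(628,313)],.161); c=st.mean(0); print("studs",st,c,np.degrees(np.arctan2(*(st-c).T[1::-1])), np.hypot(*(st-c).T[:2]))
s=get_state(); print(R.from_quat(np.roll(s["orientation"],-1)).as_matrix().round(3))
cw=imaging.camera_info("wrist"); T=np.array(cw["world_to_cam"]); print("wristcam origin",-T[:3,:3].T@T[:3,3],T[:3,:3].round(2),cw["fx"])
```

```text
disc [[0.5329 0.2388 0.016 ]]
bar [[0.5813 0.2341 0.065 ]
 [0.4872 0.2394 0.065 ]] [0.53425 0.23675 0.065  ] 176.77633226090634
port [[ 0.5406 -0.2708  0.143 ]]
studs [[ 0.592  -0.2868  0.161 ]
 [ 0.5203 -0.3171  0.161 ]
 [ 0.488  -0.2026  0.161 ]
 [ 0.5636 -0.2181  0.161 ]] [ 0.540975 -0.25615   0.161   ] [ -30.99264585 -108.73757695  134.69073219   59.26376062] [0.05952288 0.06436115 0.07532565 0.04426842]
[[-0.909  0.417 -0.   ]
 [ 0.417  0.909 -0.   ]
 [ 0.    -0.    -1.   ]]
wristcam origin [0.16308008 0.55660919 0.37578103] [[ 0.42  0.91 -0.  ]
 [ 0.86 -0.39  0.33]
 [ 0.3  -0.14 -0.95]] 289.67304688412804
```

Request:
play_rows(
  moves=[
    {"claw":8.5,"delta_pos":[-4,-1.5,0],"twist":-3},
    {"claw":8.5,"delta_pos":[-9,-3,0],"twist":-6},
    {"claw":8.5,"delta_pos":[-14,-5,1],"twist":-9},
    {"claw":8.5,"delta_pos":[-19,-6.5,2],"twist":-12},
    {"claw":8.5,"delta_pos":[-24,-8.5,3],"twist":-15},
    {"claw":8.5,"delta_pos":[-29,-10,4],"twist":-18},
    {"claw":8.5,"delta_pos":[-34,-12,5],"twist":-20},
    {"claw":8.5,"delta_pos":[-37,-13,6],"twist":-21.4},
    {"claw":8.5,"delta_pos":[-38.7,-13.6,7],"twist":-21.4},
    {"claw":8.5,"delta_pos":[-38.7,-13.6,7],"twist":-21.4},
    {"claw":8.5,"delta_pos":[-38.7,-13.6,7],"twist":-21.4},
  ],
)

```text
clock: 1.78
tcp_pos: [0.534, 0.2387, 0.1615]
orientation: [-0.0, 0.028, 1.0, 0.0]
wrist_force: [0.2, -0.1, 0.3]
finger_gap: 0.0852
```

Run:
```python
from h import *
s=get_state(); print(s["clock"],s["tcp_pos"],s["joint_pos"].round(3)); print(R.from_quat(np.roll(s["orientation"],-1)).as_matrix().round(3))
ci,im=shot("wrist","w1.png")
# predicted grip bar: corners at top of the bar
a=np.radians(-3.2); c=np.array([.534,.237]); u=np.array([np.cos(a),np.sin(a)]); v=np.array([-u[1],u[0]])
P=[[*(c+sx*.05*u+sy*.006*v),.065] for sx,sy in((-1,-1),(1,-1),(1,1),(-1,1))]
q=proj(ci,P); print(q.round(1))
o=im[:,:,::-1].copy(); cv2.polylines(o,[q.round().astype(int)],True,(0,0,255),1)
cv2.imwrite("pics/w1o.png",cv2.resize(o,(768,576)))
```

```text
1.775 [0.53395338 0.23873699 0.16154064] [ 2.830e-01  3.610e-01 -5.900e-02  1.151e+00  1.000e-03  3.380e-01]
[[-0.998  0.055 -0.   ]
 [ 0.055  0.998  0.   ]
 [ 0.     0.    -1.   ]]
[[244.4 139.1]
 [245.3 246.4]
 [258.1 246.4]
 [258.9 139.1]]
```

View pics/w1o.png

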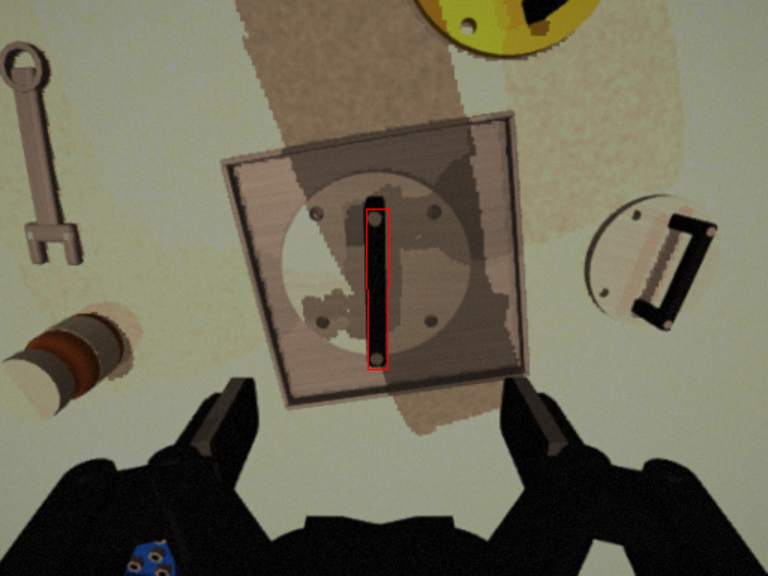

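Request:
play_rows(
  moves=[
    {"claw":8.5,"delta_pos":[0,-0.25,3],"twist":0},
    {"claw":8.5,"delta_pos":[0,-0.25,7],"twist":0},
    {"claw":8.5,"delta_pos":[0,-0.25,10],"twist":0},
    {"claw":8.5,"delta_pos":[0,-0.25,11.5],"twist":0},
    {"claw":8.5,"delta_pos":[0,-0.25,12.2],"twist":0},
    {"claw":8.5,"delta_pos":[0,-0.25,12.2],"twist":0},
    {"claw":4,"delta_pos":[0,-0.25,12.2],"twist":0},
    {"claw":2,"delta_pos":[0,-0.25,12.2],"twist":0},
    {"claw":0.5,"delta_pos":[0,-0.25,12.2],"twist":0},
    {"claw":0.5,"delta_pos":[0,-0.25,12.2],"twist":0},
    {"claw":0.5,"delta_pos":[0,-0.25,12.2],"twist":0},
    {"claw":0.5,"delta_pos":[0,-0.25,12.2],"twist":0},
  ],
  force=60,
)

```text
clock: 3.32
tcp_pos: [0.535, 0.2355, 0.0398]
orientation: [0.0, 0.028, 1.0, 0.0]
wrist_force: [0.2, 0.2, 3.4]
finger_gap: 0.011
```

Request:
play_rows(
  moves=[
    {"claw":0.5,"delta_pos":[0,0,0],"twist":0},
    {"claw":0.5,"delta_pos":[0,0,-1],"twist":0},
    {"claw":0.5,"delta_pos":[0,0,-3],"twist":0},
    {"claw":0.5,"delta_pos":[0,0,-6],"twist":0},
    {"claw":0.5,"delta_pos":[0,0,-10],"twist":0},
    {"claw":0.5,"delta_pos":[0,0,-14],"twist":0},
    {"claw":0.5,"delta_pos":[0,0,-18],"twist":0},
    {"claw":0.5,"delta_pos":[0,0,-22],"twist":0},
    {"claw":0.5,"delta_pos":[0,0,-26],"twist":0},
    {"claw":0.5,"delta_pos":[0,0,-29],"twist":0},
    {"claw":0.5,"delta_pos":[0,0,-31],"twist":0},
    {"claw":0.5,"delta_pos":[0,0,-32],"twist":0},
  ],
  force=100,
)

```text
clock: 4.82
tcp_pos: [0.5344, 0.2352, 0.3596]
orientation: [-0.0, 0.028, 1.0, -0.0]
wrist_force: [-0.2, -0.3, -6.0]
finger_gap: 0.01
```

Request:
play_rows(
  moves=[
    {"claw":0.5,"delta_pos":[-0.2,-2,0],"twist":-5},
    {"claw":0.5,"delta_pos":[-0.5,-5,0],"twist":-13},
    {"claw":0.5,"delta_pos":[-0.8,-9,0],"twist":-22},
    {"claw":0.5,"delta_pos":[-1.1,-13.5,0],"twist":-31},
    {"claw":0.5,"delta_pos":[-1.4,-18,0],"twist":-40},
    {"claw":0.5,"delta_pos":[-1.7,-22.5,0],"twist":-50},
    {"claw":0.5,"delta_pos":[-2.0,-27,0],"twist":-60},
    {"claw":0.5,"delta_pos":[-2.3,-31.5,0],"twist":-70},
    {"claw":0.5,"delta_pos":[-2.5,-35.5,0],"twist":-79},
    {"claw":0.5,"delta_pos":[-2.7,-38,0],"twist":-86},
    {"claw":0.5,"delta_pos":[-2.7,-39.5,0],"twist":-90},
    {"claw":0.5,"delta_pos":[-2.7,-39.5,0],"twist":-90},
  ],
)

```text
clock: 6.32
tcp_pos: [0.5387, -0.1614, 0.3577]
orientation: [-0.001, -0.686, 0.728, 0.001]
wrist_force: [0.1, 0.4, -6.0]
finger_gap: 0.0098
```

Run:
```python
from h import *
s=get_state(); print(s["clock"],s["tcp_pos"],s["joint_pos"].round(3),s["wrist_force"],s["finger_gap"]); print(R.from_quat(np.roll(s["orientation"],-1)).as_matrix().round(3))
import pickle
ci,im=shot("wrist","w2.png"); ims=[imaging.read_camera("wrist") for _ in range(4)]
m=np.mean([im]+ims,axis=0); cv2.imwrite("pics/w2m.png",m[:,:,::-1]); pickle.dump(ci,open("w2.pkl","wb"))
g=np.clip(255*(m[:,:,::-1]/255)**.6,0,255).astype(np.uint8)
cv2.imwrite("pics/w2v.png",cv2.resize(g,(768,576),interpolation=cv2.INTER_CUBIC))
```

```text
6.325 [ 0.53870053 -0.16140507  0.35773715] [-0.434  0.295  0.328  1.607  0.    -1.946] [ 0.09544162  0.37383207 -6.0114419 ] 0.009845188348547786
[[-0.059 -0.998 -0.003]
 [-0.998  0.059  0.001]
 [-0.001  0.003 -1.   ]][ WARN:0@28.335] global loadsave.cpp:1063 imwrite_ Unsupported depth image for selected encoder is fallbacked to CV_8U.
```

View pics/w2v.png

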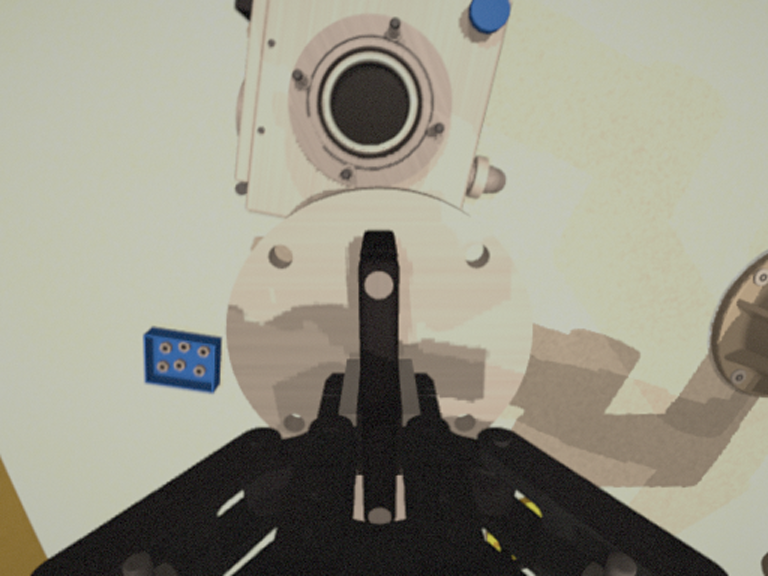

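The wrist view shows all four studs near (394,25), (299,76), (437,130) and (346,174), and the held flange is level with its holes visible. Next I'll zoom in to pick the stud tips.

Run:
```python
import cv2,numpy as np
m=cv2.imread("pics/w2m.png"); 
def crop(x,y): 
    c=m[y-12:y+13,x-12:x+13] if y>=12 else cv2.copyMakeBorder(m,12,0,0,0,cv2.BORDER_REPLICATE)[y:y+25,x-12:x+13]
    c=cv2.resize(c,(375,300*375//375*1)[:1]*2,interpolation=cv2.INTER_NEAREST)[:375]
    return cv2.resize(c,(300,300),interpolation=cv2.INTER_NEAREST)
P=[(262,16),(199,50),(291,86),(230,115)]
t=[crop(*p) for p in P]
cv2.imwrite("pics/tips.png",np.clip(255*(np.vstack([np.hstack(t[:2]),np.hstack(t[2:])])/255.)**.6,0,255))
```

```text
[ WARN:0@0.070] global loadsave.cpp:1063 imwrite_ Unsupported depth image for selected encoder is fallbacked to CV_8U.
```

View pics/tips.png

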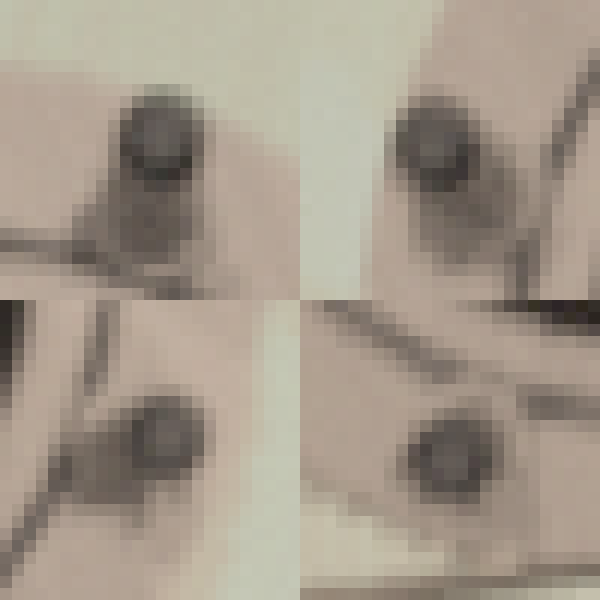

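```bash
cat > fit.py <<'E'
from h import *
import pickle
from scipy.optimize import least_squares
def fit(ci,px,z,ph0,r=.055):
    P=unproj(ci,px,z)[:,:2]; c0=P.mean(0)
    a=np.arctan2(*(P-c0).T[::-1]); k=np.round((a-ph0)/(np.pi/2))
    f=lambda q:(P-q[:2]-r*np.c_[np.cos(q[2]+k*np.pi/2),np.sin(q[2]+k*np.pi/2)]).ravel()
    s=least_squares(f,[*c0,np.mean(a-k*np.pi/2)]); return s.x,s.fun*1e3,P
E
python3 - <<'E'
from fit import *
ci=pickle.load(open("w2.pkl","rb"))
px=np.array([(262.83,15),(197.92,49.17),(292.25,84.5),(229.92,115.42)])
P=unproj(ci,px,.161)[:,:2];c=P.mean(0);print("raw ang",np.degrees(np.arctan2(*(P-c).T[::-1])).round(2),"r",np.hypot(*(P-c).T))
x,e,_=fit(ci,px,.161,np.arctan2(*(P[0]-c)[::-1])); print("port",x[:2],"ang",np.degrees(x[2])%90,e.round(2))
# holes
tcp=np.array([.5387,-.1614,.3577]); zt=tcp[2]-.0358+.012
h=(np.array([(280.5,256),(477.5,254.5),(464,422.5),(294,423)])+.5)/1.5-.5
H=unproj(ci,h,zt); print(H.round(4), "dist",np.hypot(*(H[0]-H[1])[:2]),np.hypot(*(H[2]-H[3])[:2]))
d=(H[1]-H[0])[:2]; print("edge dir",np.degrees(np.arctan2(*d[::-1])),np.degrees(np.arctan2(*(H[2]-H[3])[1::-1])),"centre",H.mean(0))
ax=(H[:2].mean(0)-H[2:].mean(0))[:2]; print("axis",np.degrees(np.arctan2(*ax[::-1])))
E
```

```text
raw ang [-112.88  -23.02  157.31   67.04] r [0.0545918  0.05460496 0.05467812 0.05489812]
port [ 0.53871035 -0.27686072] ang 67.11210567012671 [ 0.16  0.37 -0.41  0.04  0.23 -0.3   0.02 -0.12]
[[ 0.5753 -0.2061  0.3339]
 [ 0.4967 -0.2021  0.3339]
 [ 0.5015 -0.1228  0.3339]
 [ 0.5797 -0.1272  0.3339]] dist 0.07868308703780054 0.07837442947407229
edge dir 177.0451097263318 176.73951696254719 centre [ 0.53828707 -0.16454951  0.3339    ]
axis -93.36138942010142
```

Run:
```python
from fit import *
ci=pickle.load(open("w2.pkl","rb")); ct=imaging.camera_info("top")
c=np.array([.5387,-.2769]); a=np.radians(67.1+90*np.arange(4)); t=np.radians(np.arange(0,360,10))
S=np.c_[c+.055*np.c_[np.cos(a),np.sin(a)],np.full(4,.161)]
C=np.c_[c+.035*np.c_[np.cos(t),np.sin(t)],np.full(36,.135)]
B=np.c_[c+.041*np.c_[np.cos(t),np.sin(t)],np.full(36,.143)]
out=[]
for f,cam,(x0,y0,w) in(("w2m.png",ci,(180,0,130)),("top0.png",ct,(385,170,75))):
    im=cv2.imread("pics/"+f); k=390/w
    im=cv2.resize(im[y0:y0+w,x0:x0+w],(390,390),interpolation=cv2.INTER_CUBIC)
    g=lambda P:np.round((proj(cam,P)-[x0,y0]+.5)*k-.5).astype(int)
    for p in g(S): cv2.circle(im,tuple(map(int,p)),3,(0,0,255),1)
    cv2.polylines(im,[g(B)],True,(0,255,0),1)
    out.append(im)
cv2.imwrite("pics/chk.png",np.clip(255*(np.hstack(out)/255.)**.6,0,255).astype(np.uint8))
```

```text
(no output)
```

View pics/chk.png

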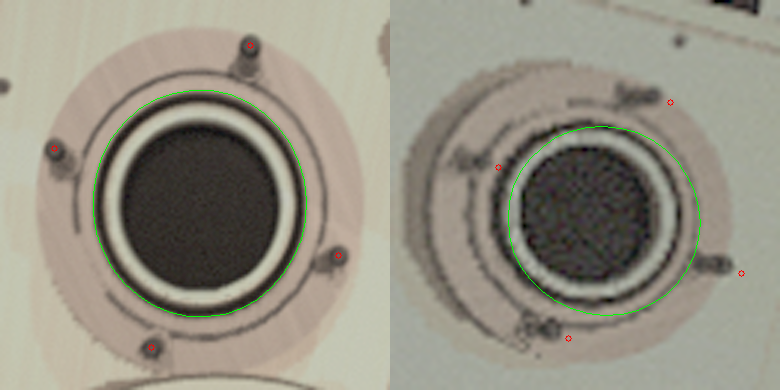

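The wrist and top views disagree by about 6 mm on the port position. That looks like a wrist-camera angle bias, so I'll look from the opposite side to cancel it.

Request:
play_rows(
  moves=[
    {"claw":0.5,"delta_pos":[1,0,0],"twist":4},
    {"claw":0.5,"delta_pos":[3,-0.1,0],"twist":12},
    {"claw":0.5,"delta_pos":[5,-0.3,0],"twist":21},
    {"claw":0.5,"delta_pos":[7.5,-0.5,0],"twist":30},
    {"claw":0.5,"delta_pos":[10,-0.7,0],"twist":39},
    {"claw":0.5,"delta_pos":[12.5,-0.8,0],"twist":48},
    {"claw":0.5,"delta_pos":[15,-1,0],"twist":57},
    {"claw":0.5,"delta_pos":[17.5,-1.1,0],"twist":66},
    {"claw":0.5,"delta_pos":[19.5,-1.2,0],"twist":75},
    {"claw":0.5,"delta_pos":[21,-1.3,0],"twist":83},
    {"claw":0.5,"delta_pos":[22.2,-1.4,0],"twist":88},
    {"claw":0.5,"delta_pos":[22.2,-1.4,0],"twist":90},
  ],
)

```text
clock: 8.07
tcp_pos: [0.5411, -0.3831, 0.3587]
orientation: [-0.0, 0.029, 1.0, 0.0]
wrist_force: [0.0, 0.4, -6.0]
finger_gap: 0.0099
```

Request:
play_rows(
  moves=[
    {"claw":0.5,"delta_pos":[0,0,0],"twist":5},
    {"claw":0.5,"delta_pos":[0,0,0],"twist":14},
    {"claw":0.5,"delta_pos":[0,0,0],"twist":24},
    {"claw":0.5,"delta_pos":[0,0,0],"twist":34},
    {"claw":0.5,"delta_pos":[0,0,0],"twist":44},
    {"claw":0.5,"delta_pos":[0,0,0],"twist":54},
    {"claw":0.5,"delta_pos":[0,0,0],"twist":64},
    {"claw":0.5,"delta_pos":[0,0,0],"twist":74},
    {"claw":0.5,"delta_pos":[0,0,0],"twist":83},
    {"claw":0.5,"delta_pos":[0,0,0],"twist":88},
    {"claw":0.5,"delta_pos":[0,0,0],"twist":90},
    {"claw":0.5,"delta_pos":[0,0,0],"twist":90},
  ],
)

```text
clock: 9.57
tcp_pos: [0.541, -0.3823, 0.3594]
orientation: [-0.0, 0.726, 0.688, 0.0]
wrist_force: [-0.1, 1.2, -5.0]
finger_gap: 0.0102
```

Run:
```python
from fit import *
s=get_state(); print(s["clock"],s["tcp_pos"],s["joint_pos"].round(3),s["finger_gap"]); print(R.from_quat(np.roll(s["orientation"],-1)).as_matrix().round(3))
ci=imaging.camera_info("wrist"); m=np.mean([imaging.read_camera("wrist") for _ in range(5)],axis=0)[:,:,::-1]
cv2.imwrite("pics/w3m.png",m.astype(np.uint8)); pickle.dump(ci,open("w3.pkl","wb"))
c=np.array([.5400,-.2720]); a=np.radians(67.1+90*np.arange(4))
S=np.c_[c+.055*np.c_[np.cos(a),np.sin(a)],np.full(4,.161)]; q=proj(ci,S); print(q.round(1))
T=[]
M=cv2.copyMakeBorder(m.astype(np.uint8),40,40,40,40,cv2.BORDER_REPLICATE)
for x,y in q.round().astype(int)+40: print(x-40,y-40); T.append(cv2.resize(M[y-12:y+13,x-12:x+13],(300,300),interpolation=cv2.INTER_NEAREST))
cv2.imwrite("pics/tips3.png",np.clip(255*(np.vstack([np.hstack(T[:2]),np.hstack(T[2:])])/255.)**.6,0,255).astype(np.uint8))
```

```text
9.575 [ 0.5410012  -0.38232715  0.35940428] [-0.736  0.53   0.688  1.729  0.     0.889] 0.010172994317599826
[[ 0.054  0.999  0.   ]
 [ 0.999 -0.054  0.   ]
 [ 0.     0.    -1.   ]]
[[263.4  18.4]
 [198.4  52.3]
 [230.2 118.1]
 [292.3  88. ]]
263 18
198 52
230 118
292 88
```

View pics/tips3.png

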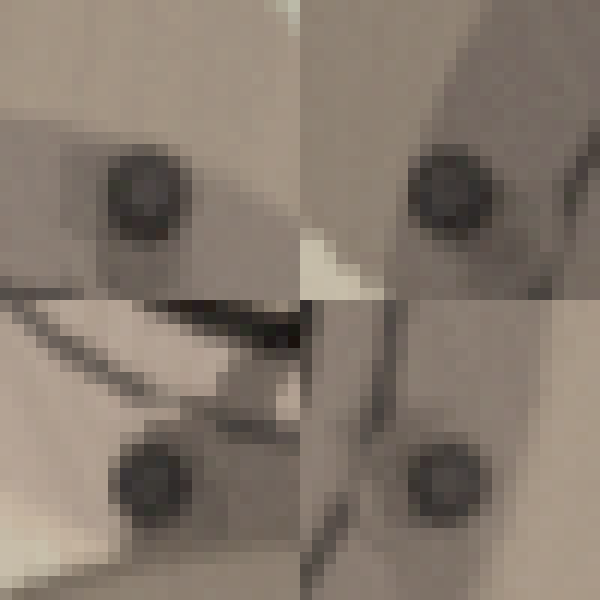

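Run:
```python
from fit import *
ci=pickle.load(open("w3.pkl","rb"))
px=np.array([(262.67,21.33),(197.92,55.17),(230.25,120.33),(291.58,90.17)])
P=unproj(ci,px,.161)[:,:2];c=P.mean(0)
x,e,_=fit(ci,px,.161,np.arctan2(*(P[0]-c)[::-1])); print("port",x[:2],"ang",np.degrees(x[2])%90,e.round(2),"r",np.hypot(*(P-c).T).mean())
m=cv2.imread("pics/w3m.png")
g=np.clip(255*(m/255.)**.6,0,255).astype(np.uint8)
cv2.imwrite("pics/w3v.png",cv2.resize(g[130:300,130:370],(800,567),interpolation=cv2.INTER_CUBIC))
```

```text
port [ 0.53932808 -0.27461043] ang 67.38935314333617 [ 0.02 -0.28  0.01 -0.02  0.3   0.24 -0.33  0.06] r 0.054767084644666765
```

View pics/w3v.png

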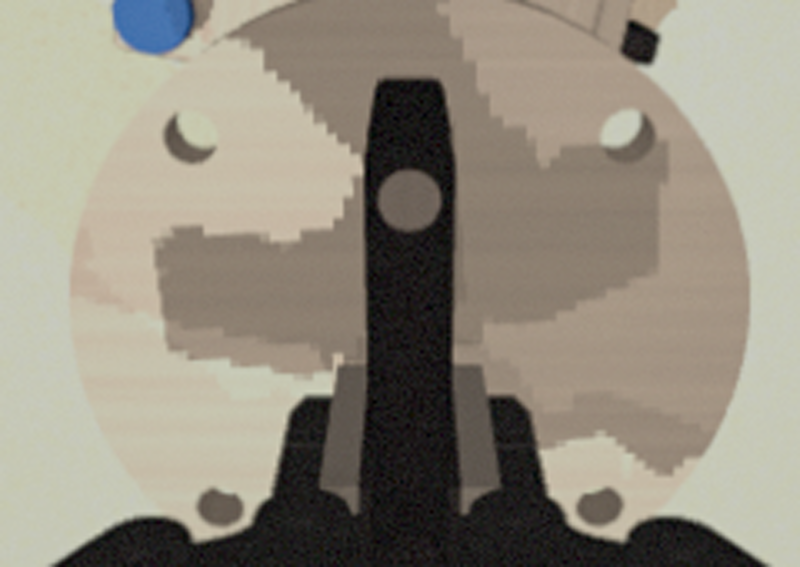

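Run:
```python
from fit import *
for f,h,tcp,ax in(("w2.pkl",(np.array([(280.5,256),(477.5,254.5),(464,422.5),(294,423)])+.5)/1.5-.5,np.array([.5387,-.1614,.3577]),np.array([-.059,-.998])),
 ("w3.pkl",(np.array([(191,136),(627.5,135.5),(600,506),(220.5,506)])+.5)/(10/3)-.5+130,np.array([.5410,-.3823,.3594]),np.array([.054,.999]))):
    ci=pickle.load(open(f,"rb")); H=unproj(ci,h,tcp[2]-.0238)[:,:2]; c=H.mean(0)
    x,e,_=fit(ci,h,tcp[2]-.0238,np.arctan2(*(H[0]-c)[::-1]))
    d=x[:2]-tcp[:2]; ay=np.array([ax[1],-ax[0]]); print("offset tool x,y mm",(d@ax*1e3).round(2),(d@ay*1e3).round(2),"hole ang",np.degrees(x[2])%90,"tool x ang+45",(np.degrees(np.arctan2(*ax[::-1]))+45)%90,"res",e.round(2),"r",np.hypot(*(H-c).T).mean())
```

```text
offset tool x,y mm 3.17 0.23 hole ang 41.76504058501169 tool x ang+45 41.61671238271826 res [ 0.33 -0.56 -0.59 -0.89 -0.17  0.76  0.42  0.69] r 0.0557831832768623
offset tool x,y mm 0.95 -0.01 hole ang 41.962581243104665 tool x ang+45 41.905941941082915 res [-0.39  0.56  0.34  0.49  0.48 -0.63 -0.44 -0.42] r 0.05566333642592852
```

Run:
```python
from fit import *
s=get_state(); Rt=R.from_quat(np.roll(s["orientation"],-1)).as_matrix(); print(s["clock"],s["tcp_pos"].round(4),np.abs(s["qvel"]).max().round(4))
now=imaging.camera_info("wrist")
RA=R.from_quat(np.roll([-0.001,-0.686,0.728,0.001],-1)).as_matrix()
for n,ci,Rm,t in(("now",now,Rt,s["tcp_pos"]),("B",pickle.load(open("w3.pkl","rb")),Rt,np.array([.5410012,-.38232715,.35940428])),("A",pickle.load(open("w2.pkl","rb")),np.array([[-0.059,-0.998,-0.003],[-0.998,0.059,0.001],[-0.001,0.003,-1]]),np.array([.53870053,-.16140507,.35773715]))):
    T=np.array(ci["world_to_cam"]); o=-T[:3,:3].T@T[:3,3]
    print(n,"cam in tool mm",((o-t)@Rm*1e3).round(2),"fwd in tool",(T[2,:3]@Rm).round(4),"right",(T[0,:3]@Rm).round(4))
```

```text
9.825 [ 0.5408 -0.3829  0.3593] 0.0032
now cam in tool mm [  82.81   -0.24 -144.59] fwd in tool [-3.253e-01  8.000e-04  9.456e-01] right [ 1.e-04  1.e+00 -8.e-04]
B cam in tool mm [  82.8    -0.36 -144.62] fwd in tool [-0.3253  0.0013  0.9456] right [ 1.4e-03  1.0e+00 -9.0e-04]
A cam in tool mm [  84.89    0.26 -144.57] fwd in tool [-3.249e-01 -7.000e-04  9.457e-01] right [2.000e-04 9.997e-01 9.000e-04]
```

Request:
play_rows(
  moves=[
    {"claw":0.5,"delta_pos":[1.5,-0.1,0],"twist":-4},
    {"claw":0.5,"delta_pos":[3.5,-0.2,1],"twist":-9},
    {"claw":0.5,"delta_pos":[6,-0.4,3],"twist":-14},
    {"claw":0.5,"delta_pos":[8,-0.55,5],"twist":-18},
    {"claw":0.5,"delta_pos":[9.5,-0.65,7.5],"twist":-22},
    {"claw":0.5,"delta_pos":[10.3,-0.73,10],"twist":-24},
    {"claw":0.5,"delta_pos":[10.6,-0.73,12],"twist":-25.35},
    {"claw":0.5,"delta_pos":[10.6,-0.73,13.2],"twist":-25.35},
    {"claw":0.5,"delta_pos":[10.6,-0.73,13.8],"twist":-25.35},
    {"claw":0.5,"delta_pos":[10.6,-0.73,13.8],"twist":-25.35},
    {"claw":0.5,"delta_pos":[10.6,-0.73,13.8],"twist":-25.35},
  ],
)

```text
clock: 11.2
tcp_pos: [0.5399, -0.2772, 0.2221]
orientation: [0.001, 0.558, 0.83, 0.0]
wrist_force: [-0.4, 0.8, -5.4]
finger_gap: 0.0102
```

```bash
cat > st.py <<'E'
from fit import *
def where(n=5):
    A=[]
    for _ in range(n):
        s=get_state(); ci=imaging.camera_info("wrist"); T=np.array(ci["world_to_cam"]); o=-T[:3,:3].T@T[:3,3]
        Rm=R.from_quat(np.roll(s["orientation"],-1)).as_matrix()
        # camera-derived tool frame: cam right=tool y, down&fwd in tool x-z plane
        y=T[0,:3]; z=.9456*T[2,:3]+.3253*T[1,:3]; x=np.cross(y,z)
        t=o-(.0833*x-.0001*y-.1446*z)
        A.append([*s["tcp_pos"],*t,np.degrees(np.arctan2(Rm[1,0],Rm[0,0])),np.degrees(np.arctan2(x[1],x[0])),*s["wrist_force"],*s["ft_torque"]])
        imaging.read_camera("wrist")
    A=np.array(A); print("clock",s["clock"],"gap",s["finger_gap"]); m=A.mean(0)
    print("tcp",m[:3].round(4),"sd",A[:,:3].std(0).round(4),"camtcp",m[3:6].round(4),"sd",A[:,3:6].std(0).round(4),"yaw",m[6:8].round(2)); print("F",m[8:11].round(2),"T",m[11:].round(3))
if __name__=="__main__":
    import sys; where(int(sys.argv[1]) if len(sys.argv)>1 else 4)
E
python3 st.py 6
```

```text
clock 11.45 gap 0.010125861182207574
tcp [ 0.5398 -0.2771  0.222 ] sd [0.0001 0.0001 0.0002] camtcp [ 0.5662 -0.3436  0.3039] sd [0.0001 0.0001 0.0002] yaw [112.11 112.06]
F [-0.07  0.19 -5.6 ] T [-0.023 -0.001 -0.001]
```

```bash
sed -i 's/z=.9456\*T\[2,:3\]+.3253/z=.9456*T[2,:3]-.3253/' st.py; python3 st.py 2
```

```text
clock 11.55 gap 0.010043763223719871
tcp [ 0.5396 -0.2768  0.2215] sd [0.     0.     0.0001] camtcp [ 0.5393 -0.2773  0.2216] sd [0. 0. 0.] yaw [112.12 112.13]
F [-0.74  0.06 -5.25] T [-0.001  0.008 -0.012]
```

Request:
play_rows(
  moves=[
    {"claw":0.5,"delta_pos":[0.05,-0.02,0.5],"twist":-0.2},
    {"claw":0.5,"delta_pos":[0.08,-0.02,1.2],"twist":-0.2},
    {"claw":0.5,"delta_pos":[0.08,-0.02,1.8],"twist":-0.2},
    {"claw":0.5,"delta_pos":[0.08,-0.02,2.2],"twist":-0.2},
    {"claw":0.5,"delta_pos":[0.08,-0.02,2.35],"twist":-0.2},
    {"claw":0.5,"delta_pos":[0.08,-0.02,2.35],"twist":-0.2},
    {"claw":0.5,"delta_pos":[0.08,-0.02,2.35],"twist":-0.2},
  ],
)

```text
clock: 12.48
tcp_pos: [0.5392, -0.2762, 0.198]
orientation: [0.0, 0.557, 0.831, 0.0]
wrist_force: [-0.2, 1.1, -5.0]
finger_gap: 0.0098
```

```bash
python3 st.py 3
```

```text
clock 12.575 gap 0.010191920452181275
tcp [ 0.5392 -0.2762  0.198 ] sd [0. 0. 0.] camtcp [ 0.5389 -0.2767  0.1981] sd [0. 0. 0.] yaw [112.32 112.33]
F [-0.25  0.72 -5.13] T [-0.032  0.035  0.033]
```

Request:
play_rows(
  moves=[
    {"claw":0.5,"delta_pos":[0,0,0.08],"twist":0},
    {"claw":0.5,"delta_pos":[0,0,0.15],"twist":0},
    {"claw":0.5,"delta_pos":[0,0,0.15],"twist":0},
  ],
)

```text
clock: 13.0
tcp_pos: [0.539, -0.276, 0.1962]
orientation: [-0.0, 0.557, 0.831, 0.0]
wrist_force: [0.5, -0.5, -5.1]
finger_gap: 0.0103
```

Request:
play_rows(
  moves=[
    {"claw":0.5,"delta_pos":[0,0,0.05],"twist":0},
    {"claw":0.5,"delta_pos":[0,0,0.1],"twist":0},
    {"claw":0.5,"delta_pos":[0,0,0.1],"twist":0},
  ],
)

```text
clock: 13.38
tcp_pos: [0.5391, -0.2761, 0.1952]
orientation: [0.0, 0.557, 0.831, 0.0]
wrist_force: [-0.2, 1.2, -5.6]
finger_gap: 0.0102
```

Request:
play_rows(
  moves=[
    {"claw":0.5,"delta_pos":[0,0,0.05],"twist":0},
    {"claw":0.5,"delta_pos":[0,0,0.1],"twist":0},
    {"claw":0.5,"delta_pos":[0,0,0.1],"twist":0},
  ],
)

```text
clock: 13.75
tcp_pos: [0.5392, -0.2762, 0.1944]
orientation: [0.0, 0.557, 0.831, 0.0]
wrist_force: [1.2, 0.4, -4.7]
finger_gap: 0.0103
```

Request:
play_rows(
  moves=[
    {"claw":0.5,"delta_pos":[0,0,0.05],"twist":0},
    {"claw":0.5,"delta_pos":[0,0,0.1],"twist":0},
    {"claw":0.5,"delta_pos":[0,0,0.1],"twist":0},
  ],
)

```text
clock: 14.12
tcp_pos: [0.5393, -0.2762, 0.1933]
orientation: [0.0, 0.557, 0.831, 0.0]
wrist_force: [1.5, -1.0, -6.0]
finger_gap: 0.0101
```

```bash
python3 st.py 3
```

```text
clock 14.225 gap 0.01020189361562156
tcp [ 0.5393 -0.2762  0.1933] sd [0. 0. 0.] camtcp [ 0.539  -0.2767  0.1934] sd [0. 0. 0.] yaw [112.32 112.33]
F [ 1.68 -1.37 -5.54] T [-0.222 -0.452 -0.025]
```

Request:
play_rows(
  moves=[
    {"claw":0.5,"delta_pos":[-0.04,0.02,0],"twist":0},
    {"claw":0.5,"delta_pos":[-0.04,0.02,0.08],"twist":0},
    {"claw":0.5,"delta_pos":[-0.04,0.02,0.15],"twist":0},
    {"claw":0.5,"delta_pos":[-0.04,0.02,0.15],"twist":0},
  ],
)

```text
clock: 14.78
tcp_pos: [0.5393, -0.2764, 0.1917]
orientation: [-0.0, 0.557, 0.831, 0.0]
wrist_force: [1.1, -0.7, -5.1]
finger_gap: 0.0104
```

```bash
python3 st.py 2
```

```text
clock 14.825 gap 0.01002908342309558
tcp [ 0.5394 -0.2764  0.1917] sd [0. 0. 0.] camtcp [ 0.539  -0.2769  0.1917] sd [0. 0. 0.] yaw [112.32 112.33]
F [ 1.49 -1.05 -5.39] T [-0.167 -0.396 -0.046]
```

Request:
play_rows(
  moves=[
    {"claw":0.5,"delta_pos":[-0.04,0.03,0],"twist":0},
    {"claw":0.5,"delta_pos":[-0.04,0.03,0.1],"twist":0},
    {"claw":0.5,"delta_pos":[-0.04,0.03,0.2],"twist":0},
    {"claw":0.5,"delta_pos":[-0.04,0.03,0.3],"twist":0},
    {"claw":0.5,"delta_pos":[-0.04,0.03,0.3],"twist":0},
  ],
)

```text
clock: 15.5
tcp_pos: [0.5396, -0.2765, 0.1886]
orientation: [-0.0, 0.557, 0.831, 0.0]
wrist_force: [0.6, -0.1, -5.8]
finger_gap: 0.0101
```

```bash
python3 st.py 2
```

```text
clock 15.55 gap 0.00998377159170994
tcp [ 0.5396 -0.2765  0.1886] sd [0. 0. 0.] camtcp [ 0.5393 -0.277   0.1886] sd [0. 0. 0.] yaw [112.33 112.33]
F [ 0.79 -0.03 -5.7 ] T [-0.02  -0.126 -0.01 ]
```

Request:
play_rows(
  moves=[
    {"claw":0.5,"delta_pos":[-0.01,0.02,0.15],"twist":0},
    {"claw":0.5,"delta_pos":[-0.01,0.02,0.3],"twist":0},
    {"claw":0.5,"delta_pos":[-0.01,0.02,0.4],"twist":0},
    {"claw":0.5,"delta_pos":[-0.01,0.02,0.4],"twist":0},
  ],
)

```text
clock: 16.1
tcp_pos: [0.5399, -0.2766, 0.1846]
orientation: [-0.0, 0.557, 0.831, 0.0]
wrist_force: [0.3, 0.0, -5.6]
finger_gap: 0.0098
```

Request:
play_rows(
  moves=[
    {"claw":0.5,"delta_pos":[0,0,0.15],"twist":0},
    {"claw":0.5,"delta_pos":[0,0,0.3],"twist":0},
    {"claw":0.5,"delta_pos":[0,0,0.4],"twist":0},
    {"claw":0.5,"delta_pos":[0,0,0.4],"twist":0},
  ],
)

```text
clock: 16.6
tcp_pos: [0.5399, -0.2766, 0.1806]
orientation: [-0.0, 0.557, 0.831, 0.0]
wrist_force: [0.2, -0.2, -5.2]
finger_gap: 0.0102
```

```bash
python3 st.py 2
```

```text
clock 16.65 gap 0.010441719724190274
tcp [ 0.54   -0.2766  0.1807] sd [0. 0. 0.] camtcp [ 0.5397 -0.2771  0.1807] sd [0. 0. 0.] yaw [112.32 112.33]
F [ 0.01 -0.27 -5.41] T [ 0.025 -0.003  0.031]
```

Request:
play_rows(
  moves=[
    {"claw":0.5,"delta_pos":[0,0,0.06],"twist":0},
    {"claw":0.5,"delta_pos":[0,0,0.12],"twist":0},
    {"claw":0.5,"delta_pos":[0,0,0.18],"twist":0},
    {"claw":0.5,"delta_pos":[0,0,0.18],"twist":0},
  ],
)

```text
clock: 17.2
tcp_pos: [0.54, -0.2766, 0.179]
orientation: [-0.0, 0.557, 0.831, 0.0]
wrist_force: [0.7, 0.9, -5.5]
finger_gap: 0.01
```

Request:
play_rows(
  moves=[
    {"claw":0.5,"delta_pos":[0,0,0.05],"twist":0},
    {"claw":0.5,"delta_pos":[0,0,0.1],"twist":0},
    {"claw":0.5,"delta_pos":[0,0,0.1],"twist":0},
  ],
)

```text
clock: 17.58
tcp_pos: [0.5401, -0.2767, 0.1789]
orientation: [0.0, 0.557, 0.831, 0.0]
wrist_force: [-2.5, 1.9, 2.9]
finger_gap: 0.0102
```

Request:
play_rows(
  moves=[
    {"claw":0.5,"delta_pos":[0,0,0.05],"twist":0},
    {"claw":0.5,"delta_pos":[0,0,0.1],"twist":0},
    {"claw":0.5,"delta_pos":[0,0,0.1],"twist":0},
    {"claw":0.5,"delta_pos":[0,0,0.1],"twist":0},
  ],
)

```text
clock: 18.08
tcp_pos: [0.5402, -0.2767, 0.1786]
orientation: [0.001, 0.557, 0.831, -0.0]
wrist_force: [-3.5, 2.0, 7.1]
finger_gap: 0.0104
```

```bash
python3 st.py 2
```

```text
clock 18.125 gap 0.010248421396253832
tcp [ 0.5402 -0.2767  0.1786] sd [0. 0. 0.] camtcp [ 0.5398 -0.2772  0.1786] sd [0. 0. 0.] yaw [112.33 112.33]
F [-3.19  2.03  7.08] T [ 0.434  0.793 -0.015]
```

Request:
play_rows(
  moves=[
    {"claw":0.5,"delta_pos":[0.03,-0.02,0.05],"twist":0},
    {"claw":0.5,"delta_pos":[0.03,-0.02,0.1],"twist":0},
    {"claw":0.5,"delta_pos":[0.03,-0.02,0.15],"twist":0},
    {"claw":0.5,"delta_pos":[0.03,-0.02,0.15],"twist":0},
  ],
)

```text
clock: 18.68
tcp_pos: [0.5402, -0.2767, 0.1773]
orientation: [0.001, 0.557, 0.831, -0.0]
wrist_force: [-3.7, 1.4, 7.6]
finger_gap: 0.0102
```

Request:
play_rows(
  moves=[
    {"claw":0.5,"delta_pos":[0,0,0.05],"twist":0},
    {"claw":0.5,"delta_pos":[0,0,0.1],"twist":0},
    {"claw":0.5,"delta_pos":[0,0,0.1],"twist":0},
  ],
)

```text
clock: 19.05
tcp_pos: [0.5401, -0.2767, 0.1763]
orientation: [0.001, 0.557, 0.831, 0.0]
wrist_force: [-3.1, 2.7, 7.5]
finger_gap: 0.0102
```

```bash
python3 st.py 2
```

```text
clock 19.1 gap 0.010035939702210735
tcp [ 0.5402 -0.2767  0.1764] sd [0. 0. 0.] camtcp [ 0.5398 -0.2772  0.1764] sd [0. 0. 0.] yaw [112.33 112.33]
F [-3.05  2.4   7.43] T [0.41  0.667 0.008]
```

Request:
play_rows(
  moves=[
    {"claw":0.5,"delta_pos":[0,0,0.05],"twist":0},
    {"claw":0.5,"delta_pos":[0,0,0.1],"twist":0},
    {"claw":0.5,"delta_pos":[0,0,0.15],"twist":0},
    {"claw":0.5,"delta_pos":[0,0,0.15],"twist":0},
  ],
)

```text
clock: 19.65
tcp_pos: [0.5401, -0.2768, 0.1748]
orientation: [0.001, 0.557, 0.831, -0.0]
wrist_force: [-2.5, 0.9, 7.9]
finger_gap: 0.0096
```

Request:
play_rows(
  moves=[
    {"claw":0.5,"delta_pos":[0,0,0.05],"twist":0},
    {"claw":0.5,"delta_pos":[0,0,0.1],"twist":0},
    {"claw":0.5,"delta_pos":[0,0,0.1],"twist":0},
  ],
)

```text
clock: 20.02
tcp_pos: [0.5402, -0.2768, 0.1748]
orientation: [0.002, 0.557, 0.831, -0.0]
wrist_force: [-5.2, 3.2, 13.8]
finger_gap: 0.0102
```

```bash
python3 st.py 2
```

```text
clock 20.075 gap 0.010028255578925251
tcp [ 0.5402 -0.2768  0.1748] sd [0. 0. 0.] camtcp [ 0.5399 -0.2773  0.1748] sd [0. 0. 0.] yaw [112.33 112.33]
F [-5.06  3.01 12.79] T [0.601 0.945 0.017]
```

Request:
play_rows(
  moves=[
    {"claw":0.5,"delta_pos":[0,0,0.05],"twist":0},
    {"claw":0.5,"delta_pos":[0,0,0.1],"twist":0},
    {"claw":0.5,"delta_pos":[0,0,0.1],"twist":0},
  ],
)

```text
clock: 20.5
tcp_pos: [0.5403, -0.2768, 0.1748]
orientation: [0.002, 0.557, 0.831, -0.0]
wrist_force: [-5.9, 3.6, 17.2]
finger_gap: 0.0102
```

```bash
python3 st.py 2
```

```text
clock 20.55 gap 0.01018917832463645
tcp [ 0.5403 -0.2768  0.1748] sd [0. 0. 0.] camtcp [ 0.54   -0.2773  0.1748] sd [0. 0. 0.] yaw [112.33 112.34]
F [-5.79  3.75 17.09] T [ 0.774  1.258 -0.015]
```

Request:
play_rows(
  moves=[
    {"claw":0.5,"delta_pos":[0,0,-0.1],"twist":0},
    {"claw":0.5,"delta_pos":[0,0,-0.2],"twist":0},
    {"claw":0.5,"delta_pos":[0,0,-0.3],"twist":0},
    {"claw":0.5,"delta_pos":[0,0,-0.3],"twist":0},
  ],
)

```text
clock: 21.1
tcp_pos: [0.5401, -0.2767, 0.1748]
orientation: [0.001, 0.557, 0.831, 0.0]
wrist_force: [-1.8, 1.3, 6.5]
finger_gap: 0.0101
```

```bash
python3 st.py 2
```

```text
clock 21.15 gap 0.009979415437417028
tcp [ 0.5401 -0.2767  0.1748] sd [0. 0. 0.] camtcp [ 0.5398 -0.2772  0.1748] sd [0. 0. 0.] yaw [112.32 112.33]
F [-1.86  1.39  5.8 ] T [ 0.26   0.425 -0.034]
```

Request:
play_rows(
  moves=[
    {"claw":0.5,"delta_pos":[0,0,-0.08],"twist":0},
    {"claw":0.5,"delta_pos":[0,0,-0.15],"twist":0},
    {"claw":0.5,"delta_pos":[0,0,-0.15],"twist":0},
    {"claw":1.2,"delta_pos":[0,0,-0.15],"twist":0},
    {"claw":2,"delta_pos":[0,0,-0.15],"twist":0},
    {"claw":4,"delta_pos":[0,0,-0.15],"twist":0},
    {"claw":5,"delta_pos":[0,0,-0.15],"twist":0},
    {"claw":5,"delta_pos":[0,0,-0.15],"twist":0},
    {"claw":5,"delta_pos":[0,0,-0.15],"twist":0},
  ],
)

```text
clock: 22.32
tcp_pos: [0.5397, -0.2764, 0.1755]
orientation: [0.0, 0.557, 0.831, 0.0]
wrist_force: [0.1, 0.3, -0.3]
finger_gap: 0.05
```

Request:
play_rows(
  moves=[
    {"claw":5,"delta_pos":[0,0,-0.5],"twist":0},
    {"claw":5,"delta_pos":[0,0,-1.5],"twist":0},
    {"claw":5,"delta_pos":[0,0,-3],"twist":0},
    {"claw":5,"delta_pos":[0,0,-5],"twist":0},
    {"claw":5,"delta_pos":[0,0,-8],"twist":0},
    {"claw":5,"delta_pos":[0,0,-12],"twist":0},
    {"claw":5,"delta_pos":[0,0,-14],"twist":0},
    {"claw":5,"delta_pos":[0,0,-14],"twist":0},
    {"claw":5,"delta_pos":[0,0,-14],"twist":0},
  ],
)

```text
clock: 23.45
tcp_pos: [0.5396, -0.2763, 0.315]
orientation: [-0.0, 0.557, 0.831, 0.0]
wrist_force: [0.5, -0.6, -1.1]
finger_gap: 0.0501
```

```bash
python3 st.py 1
python3 - <<'E'
from fit import *
ci=imaging.camera_info("wrist"); im=imaging.read_camera("wrist")[:,:,::-1].copy()
g=np.clip(255*(im/255.)**.7,0,255).astype(np.uint8)
cv2.imwrite("pics/w4.png",cv2.resize(g,(768,576),interpolation=cv2.INTER_CUBIC))
E
```

```text
clock 23.45 gap 0.0500657488156473
tcp [ 0.5396 -0.2763  0.315 ] sd [0. 0. 0.] camtcp [ 0.5392 -0.2768  0.315 ] sd [0. 0. 0.] yaw [112.32 112.33]
F [ 0.47 -0.62 -1.06] T [ 0.006 -0.05   0.014]
```

View pics/w4.png

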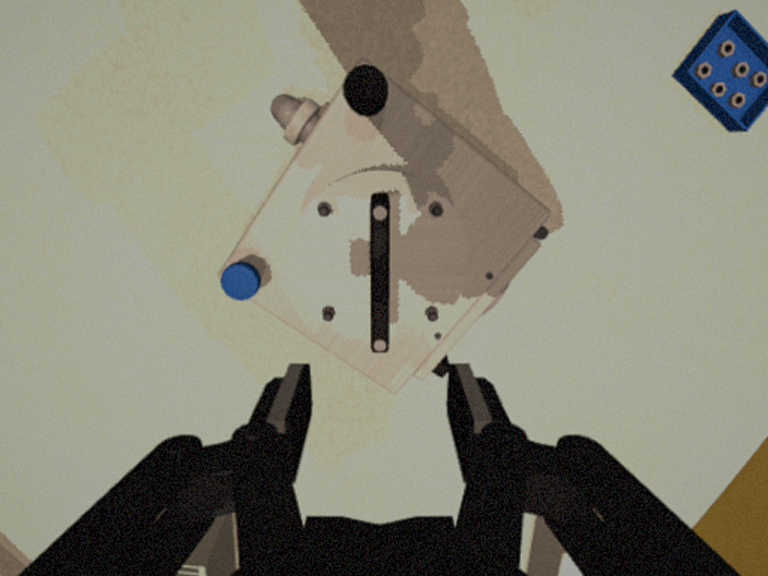

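The view shows all four studs standing through the holes at (324,209), (436,209), (328,313) and (432,313). The flange lies centred on the port and the gripper is clear of it.

```bash
python3 -c "
from workcell import env; print(env.hand_in())"
```

```text
the job is handed in; nothing more can be done
None
```

The blank flange from the tray is on the port with all four studs through its holes, pressed home and released. I handed the job in with the clock at about 23.5 s of the 72 s allowed.

- **Seating:** The flange met the proud sealing ring at TCP z ≈ 0.1789 m. It slid down under about 13 N and stopped at 0.1748 m, a travel of about 4.1 mm against the 4 mm expected. A firmer push to about 22.5 N total load on the port gave no further movement. That was the highest load I read, and I took it from the wrist force at the end of each move.
- **Guiding it down:** Vertical force stayed at the flange's own weight until it reached the ring. Side forces on the way down were under about 2 N, and I eased them with small shifts. They reached about 7 N while I was pressing.
- **Last look:** After I let go and retracted 14 cm, the wrist picture showed the flange centred with four studs in four holes. I never moved the jar, wrench, nut bin or look-alikes, but I did not take a final picture of all of them.

**Disagreement:** The overhead camera put the port about 6 mm from where the wrist camera did. I used the mean of two opposite wrist views instead, and the clean entry onto the studs confirmed it.

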